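# Drift out the seized stay pin of a split casting mould and close it

### The arm

A 6-joint arm with a two-finger parallel gripper is mounted at the origin on a cart in front of the work surface, level with it; the furniture and walls round the work are solid. World frame = base frame: x ahead of the robot, y to its left, z up, the work surface at z = 0. Lengths are in mm, angles in degrees, forces in N, time in s.
With the tool pointing down it reaches from about 300 to 850 mm from the base axis. Payload 4.2 kg.
Tool frame: the origin (TCP) lies on the centre line of the jaws, within the pads' length; the fingertips stand env.nose_length ahead of it and the grasp point (between the pads) lies 2 mm behind it (env.nose_length is the distance from the TCP to the fingertips, in mm); z points along the fingers, y is the direction in which the jaws open and shut (so a half turn about z gives the same grasp; the last joint's range is limited). The gripper opens to 91 mm and grips with 3 to 60 N. Pads are 32 mm wide; open, the fingers measure 118 mm over their backs; the gripper's body (76 mm by 178 mm) begins 60 mm behind the grasp point.
Start: joints at [67.895, 18.312, 89.639, -0, 72.044, -1.146], TCP at [205.678, 536.971, 230.976] pointing down, gripper open.
Joint ranges: [-177.97, 177.97], [-48.28, 115.42], [12.27, 149.76], [-77.06, 257.06], [2.81, 150.46], [-146.56, 146.56]. Speed limits (degrees/s): [147.25, 147.25, 180, 180, 180, 180].

### API

Orientations are given as [roll, pitch, yaw] about the fixed x, y, z axes, in that order (R = Rz(yaw) Ry(pitch) Rx(roll)).
In Python, from workcell import env gives the robot as it stands. The module is installed in compiled form; this text tells all that it offers.
- The arm moves only by the tool jog_arm, never from a script. Its argument "deltas" is a list that holds one entry, the list of rows, each a list of 5 numbers: the shift along the tool's x, y, z in m, then the turn about the tool's z in degrees, then the finger opening in m, from 0 to 0.0912. A call has 1 to 20 rows; each row is the pose to reach, as a shift and turn from the pose commanded when the call began, along the tool's axes at that moment; what a row does not reach only later rows make up. A row lasts 1/12 s, in which the tool goes at most 41.7 mm and 7.16 degrees, less where a joint would pass 70% of its speed; a pose out of reach is approached as far as the arm can. A call with a gripper value outside its range is refused whole. The fingers move at their own pace and stop on an object; "grip_force" is the grip in N (left out, the last holds). Time passes only in rows, so rows that repeat a pose let the fingers close. It gives the time, the measured TCP pose, the force and the opening at its end, in the units of the state.
- env.state(): the state, without advancing time (a new reading comes with each control period).
- env.grab_frame(name): name is "scene" or "top" or "wrist"; returns the picture (480x640x3 uint8, red, green, blue); there is no depth.
- env.camera_params(name): a dict with "fx", "fy", "cx", "cy" (pixels), "xyz" and "orientation" of the camera in the world. Camera axes: x right, y down, z forward; pixel columns grow to the right and rows downward; lengths in mm; the calibration is good to about 2 mm. A picture is of the moment at which its call begins: read the wrist's pose just before it. camera_params takes no time and is no camera call; for the wrist camera it gives the pose at the moment of the call.
- env.job_done(): hands the job in, once; it reports no verdict.
Trained networks look in the newest picture that a camera, given by its name, has taken for a name from the list of things; names that differ only in an ending like _2 or _b are one class to them, and where a whole thing is asked for, a point or a joint stands for the part that bears it (a point fixed in the world has none). Each returns a list of dicts, best first, with "conf" (0 to 1); they miss things now and then, are a little off and sometimes report something else, mostly with a low value. They report only what shows in the picture. A call takes as long as a camera call. They do not tell look-alikes from the thing itself.
- env.look_for(camera, label): "xyz" ([x, y, z] in mm, in world coordinates, good to about 4 mm: the middle of the surface that is visible of it).
The state is a dict: "time_s": time; "qpos": joint angles; "qvel": joint speeds; "effort": joint torques, N m; "ee_pos": TCP position; "ee_rot": TCP orientation; "force": force on the tool from outside, world axes, zero at the start; "torque": the same for the moment, N m; "gripper_width": finger opening in mm.
Only numpy, scipy, OpenCV 4.12 (cv2) and the standard library are available. Lean on these libraries where they do the work, as an engineer would, in place of code of your own. Each camera call takes 0.05 s, during which the arm holds its last target.

### The job

The short pin that locks the split mould open has seized in its bracket: take the slim drift that fits through the hole and drive the pin out from its plain end, so that it drops into the steel dish below. Then lay the drift down on the bench or back in its rest, and swing the upper half of the mould fully shut so that the two halves meet edge to edge. Leave the other drift, the dish and everything else where they are.

Things in the scene. Friction and masses are not known exactly. Their poses are not given: they have to be found in the camera images.
- mould: Two-part aluminium box mould fixed to the bench on a dark 118 x 124 mm plate, hinge and bracket side facing the robot; origin on the bench, under it. x points from the hinge side to the far side, y along the hinge, z up. Lower half: x -45 to 55 mm, y +-40 mm, 64 mm high. Bracket: two fixed ears, x -103 to -40 mm, y +-13 mm, 48 to 80 mm high. Open, the upper half reaches 200 mm up and, 82 to 95 mm up, back to x -78 mm.
- hole_mouth (a point): Mouth of the pin hole on the side of the pin's plain end: centre of the 10 mm hole in the bracket's outer face, 64 mm above the bench, at (-87, +13, 64) mm in the mould's frame. Axes are the mould's: -y goes straight into the hole, the way the pin is driven out. The hole runs 26 mm in all, through an 8 mm ear, an 8 mm lug of the upper half and a second 8 mm ear.
- pin_center (a point): Seized dark steel stay pin, its mid-length: shank 9 mm thick, 25.5 mm long, with a low domed head 15 mm across, 5 mm high. y points from plain end to head. At first it is in the hole, plain end 1 mm inside the mouth, axis 0.5 mm below the hole's. It resists with 6 to 12 N; pushed about 22 mm it comes loose, and once a drift's tip is 30 mm past the mouth it has dropped out.
- mould_lid (a joint): Hinge of the upper half: 0 = open by 55 degrees, as locked by the pin; 0.96 rad = fully shut (hard stop). The axis runs along the mould's y at x -53 mm, 64 mm above the bench. It is stiff (0.3 N m friction): the lid stays where it is left and is shut by 1 to 5 N of push near its edge. The pin, or a drift left in the hole, blocks it.
- lid_edge (a point): Push point of the upper half (shell 100 x 80 x 30 mm): on its flat outer face, mid-width, 8 mm from the edge far from the hinge; 100 mm from the hinge axis along the lid and 30 mm out from the parting plane. Open, this face looks up and back at the robot; it swings away from the robot and down. Shut, the point is 94 mm above the bench. A bar handle stands 35 mm out from the far edge.
- drift_grip (a point): Slim drift (fits the hole), dark steel, 140 g: middle of its eight-sided body, 14 mm across flats, 100 mm long. y points to the nose: 14 mm taper, then a round nose 6 mm thick, 56 mm long; flat tip 120 mm from this point, rear end 50 mm. Lies level, axis 26 mm above the bench, in two 18 mm wide slots of a rest whose combs, 32 mm high, 8 mm thick, stand 42 mm either side of this point.
- thick_grip (a point): The other drift in the same fixed wooden rest (136 x 100 mm), 80 mm beside the slim one and parallel to it, with the same body; its nose is 11.5 mm thick and cannot enter the hole. Either may lie in either place.
- dish_center (a point): Shallow round steel dish, 89 mm across, 18 mm high, loose, standing below the head side of the pin to catch it; point at the centre of its inner floor, 2 mm above the bench.
- bottle_center (a point): Bystander: small dropper bottle with a black rubber teat, its centre. To be left standing. 34 mm across, 86 mm high.
- canister_center (a point): Bystander: black canister with a white lid, its centre. To be left standing. 37 mm across, 64 mm high.
- glass_box_center (a point): Bystander: small square box of cover glasses, its centre. To be left standing. 27 x 27 mm, 14 mm high.
Things that resemble listed ones, but are neither listed nor needed, are in the scene too. What is shaped like the part that bears drift_grip but yellow is not meant.

How it is judged:
By the outcome, as a careful person would: the job done as asked, in the order asked, and still so for the second after the job is handed in, with the robot touching nothing.
It also fails if it takes over 51 s, if anything falls off the work surface, if the arm or the gripper's body presses on something with over 40 N, if the wrist force passes 120 N, or if a joint passes its speed limit or range.

## Working session

There is one attempt and no reset: what is moved stays moved. The work goes in short steps, Python scripts to look and compute and a tool call to move; the robot and the scene stay as the last step left them, time stands still between calls to the robot, and variables do not carry over. Pictures are saved under pics/ and viewed, and the job is handed in when it is done.

Besides the shell and the picture viewer there is one more tool, called after "Call:" in YAML: its name, and indented under it one key for each argument. jog_arm: Moves the arm, as the interface text tells. Its arguments: {"type":"object","properties":{"deltas":{"type":"array"},"grip_force":{"type":"number"}},"required":["deltas"]}

```bash
mkdir -p pics; ls; python3 - <<'E'
from workcell import env
import cv2
print(env.state(), env.nose_length)
for n in ("scene","top","wrist"):
    im=env.grab_frame(n); cv2.imwrite(f"pics/{n}0.png",im[:,:,::-1]); print(n,env.camera_params(n))
    for l in ("mould","drift_grip","thick_grip","hole_mouth","pin_center","lid_edge","dish_center") if n!="wrist" else ():
        print(l,[( [round(v) for v in d['xyz']],round(d['conf'],2)) for d in env.look_for(n,l)])
print(env.state()['time_s'])
E
```

```text
pics
{'time_s': 0.0, 'qpos': array([ 6.78940463e+01,  1.83508284e+01,  8.97091933e+01, -7.98084291e-04,
        7.20439860e+01, -1.14734804e+00]), 'qvel': array([ 0.06229914, -0.0510946 ,  0.08805242, -0.05130891,  0.00791548,
       -0.0886184 ]), 'effort': array([ 1.75424437e-03, -4.12467098e+01, -2.31976998e+01,  7.28501240e-02,
        4.57580318e-02, -1.70894086e-04]), 'ee_pos': array([205.50165783, 536.48656257, 230.10952794]), 'ee_rot': array([-1.79895998e+02, -1.32400079e-03,  1.59041640e+02]), 'force': array([-0.54699397, -0.04709048,  0.10891763]), 'torque': array([-0.02325839,  0.00289218,  0.0155026 ]), 'gripper_width': 91.29867549151953} 17.0
scene {'fx': 440.3525305400847, 'fy': 440.3525305400847, 'cx': 320.9607097540493, 'cy': 245.7421076232097, 'xyz': array([-190.76981695, -505.02098012,  614.27102356]), 'orientation': array([-115.44122356,    0.87177228,  -45.05857748])}
mould [([509, -7, 85], 0.77)]
drift_grip [([512, 319, 28], 0.6), ([466, 555, 9], 0.51)]
thick_grip [([444, 282, 33], 0.53), ([448, -115, 6], 0.34)]
hole_mouth [([506, -10, 92], 0.65)]
pin_center [([5
[... 188 characters left out ...]
362554, 'cy': 234.95550087279696, 'xyz': array([ 313.38393284,  211.28899214, 1196.97360564]), 'orientation': array([-170.4964641 ,   -0.58345485,  -88.82489042])}
mould [([526, 20, 101], 0.93)]
drift_grip [([517, 323, 33], 0.95), ([472, 558, 8], 0.66), ([450, -120, 13], 0.4)]
thick_grip [([444, 285, 32], 0.98)]
hole_mouth [([526, 20, 106], 0.62), ([443, 290, 32], 0.54)]
pin_center []
lid_edge [([512, 10, 141], 0.98)]
dish_center [([444, -41, 2], 0.57)]
wrist {'fx': 413.4985155504873, 'fy': 413.4985155504873, 'cx': 318.5365327116988, 'cy': 240.15936721311644, 'xyz': array([140.66914577, 562.79875727, 384.8006252 ]), 'orientation': array([1.65407492e+02, 3.79855331e-03, 6.90125899e+01])}
0.85
```

View pics/scene0.png

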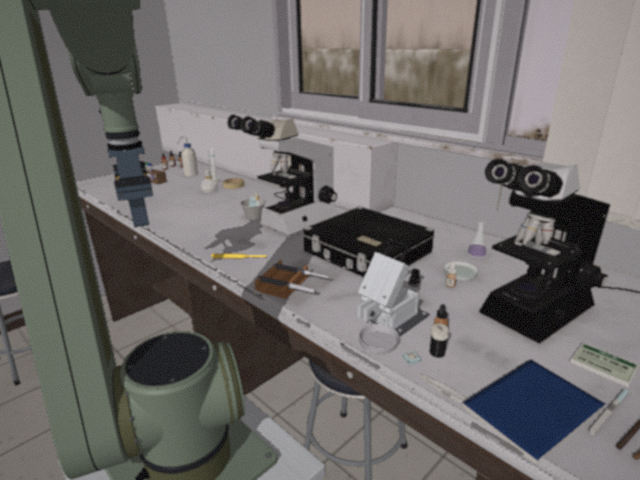

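View pics/top0.png

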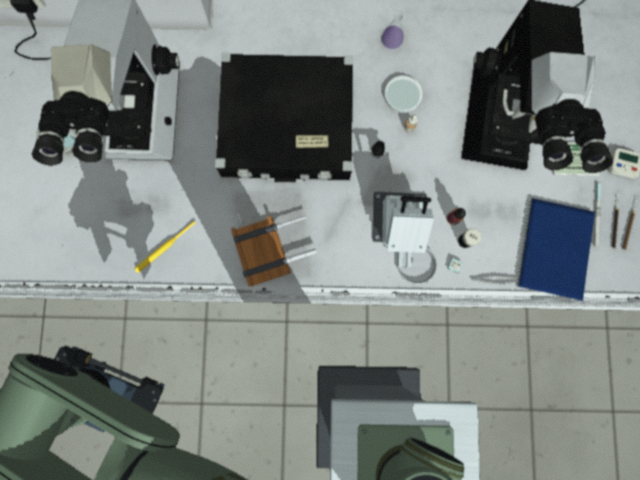

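View pics/wrist0.png

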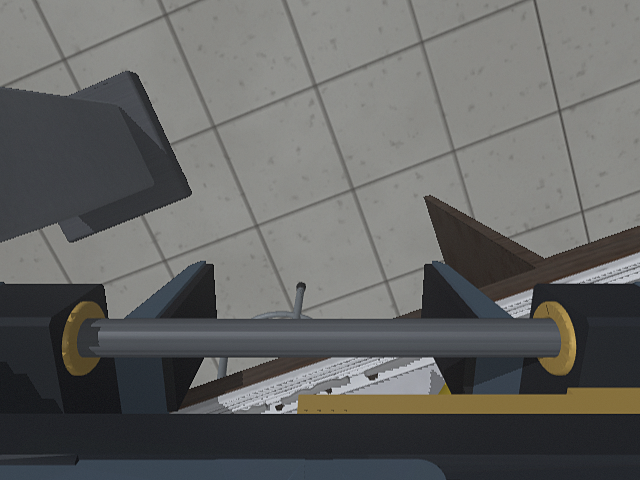

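```bash
python3 - <<'E'
import cv2,numpy as np
t=cv2.imread("pics/top0.png");s=cv2.imread("pics/scene0.png")
a=cv2.resize(t[200:300,220:340],(720,600),interpolation=cv2.INTER_CUBIC)
b=cv2.resize(t[180:290,360:480],(654,600),interpolation=cv2.INTER_CUBIC)
cv2.imwrite("pics/c1.png",a);cv2.imwrite("pics/c2.png",b)
cv2.imwrite("pics/c3.png",cv2.resize(s[240:370,200:460],(800,400),interpolation=cv2.INTER_CUBIC))
E
```

```text
(no output)
```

View pics/c1.png

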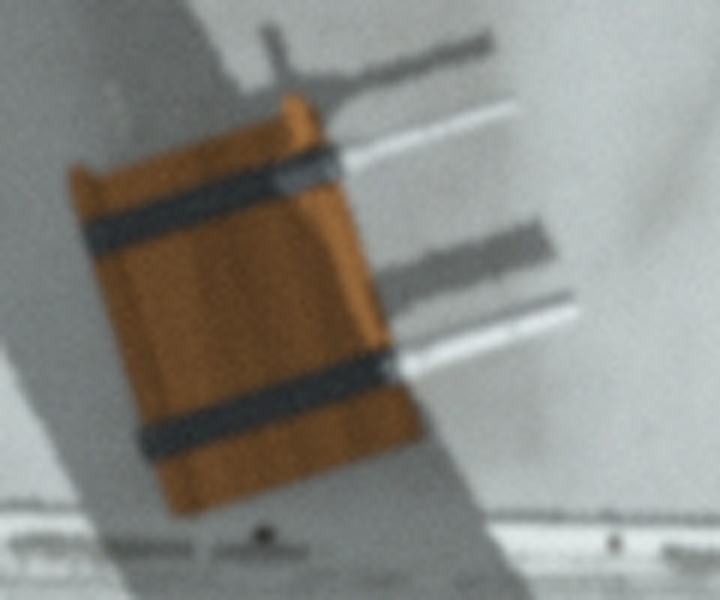

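View pics/c2.png

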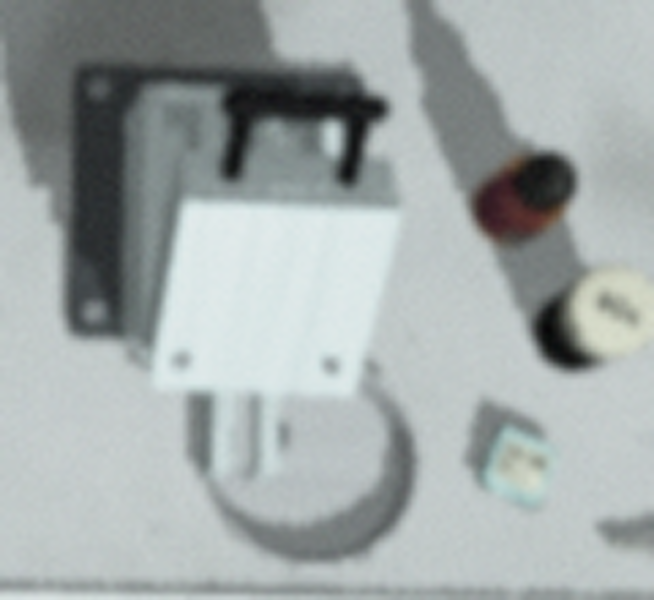

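View pics/c3.png

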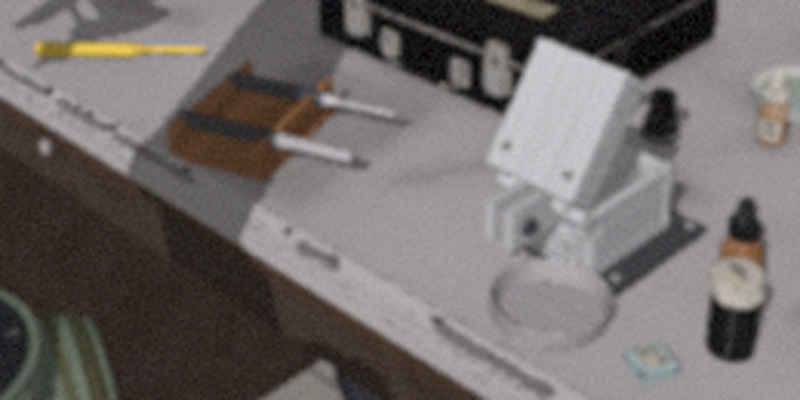

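```bash
cat > h.py <<'E'
from workcell import env
import cv2,numpy as np
from scipy.spatial.transform import Rotation as R
def cam(n):
    c=env.camera_params(n); return c
def rot(o): return R.from_euler('xyz',o,degrees=True).as_matrix()
def ray(c,u,v,z):
    d=rot(c['orientation'])@np.array([(u-c['cx'])/c['fx'],(v-c['cy'])/c['fy'],1]); p=np.array(c['xyz'])
    return p+d*(z-p[2])/d[2]
def proj(c,P):
    q=(np.atleast_2d(P)-c['xyz'])@rot(c['orientation'])
    return np.c_[c['cx']+c['fx']*q[:,0]/q[:,2],c['cy']+c['fy']*q[:,1]/q[:,2]]
def tri(obs): # [(c,u,v)..]
    A=np.zeros((3,3));b=np.zeros(3)
    for c,u,v in obs:
        d=rot(c['orientation'])@np.array([(u-c['cx'])/c['fx'],(v-c['cy'])/c['fy'],1]);d/=np.linalg.norm(d)
        M=np.eye(3)-np.outer(d,d);A+=M;b+=M@c['xyz']
    return np.linalg.solve(A,b)
def mv(target,yaw,st=None,cmd=None):
    "deltas in tool axes (m,deg) from ee pose"
    st=st or env.state();Rm=rot(st['ee_rot']) ; d=Rm.T@(np.array(target)-st['ee_pos'])/1000
    t=-(yaw-st['ee_rot'][2]); t=(t+180)%360-180
    return d.round(4),round(t,2)
E
python3 - <<'E'
from h import *
c=cam('top')
r=ray(c,235,240,26);t=ray(c,306.2,217.8,26);print(r,t,np.linalg.norm(t-r),np.degrees(np.arctan2(*(t-r)[1::-1])))
r=ray(c,220+145/6,200+443/6,26);t=ray(c,220+577/6,200+305/6,26);print(r,t,np.linalg.norm(t-r),np.degrees(np.arctan2(*(t-r)[1::-1])))
for u,v in((80,68),(70,330),(350,72)): print(ray(c,360+u/5.45,180+v/5.45,6))
print(mv([480,330,260],108))
E
```

```text
[494.18860141 383.38087482  26.        ] [548.36227681 225.44571824  26.        ] 166.96796336498429 -71.06740961139404
[418.91694015 359.67893694  26.        ] [473.73341299 201.45040081  26.        ] 167.4548158170547 -70.89193974010325
[615.69287058  68.63045674   6.        ]
[502.94543268  72.58366313   6.        ]
[616.59528945 -46.24990566   6.        ]
(array([-0.3302, -0.0951, -0.029 ]), np.float64(51.04))
```

```bash
python3 - <<'E'
from h import *
print(mv([500,364,240],109))
E
```

```text
(array([-0.3367, -0.0562, -0.009 ]), np.float64(50.04))
```

Call:
jog_arm:
  deltas:
    - [[-0.337,-0.056,-0.01,50,0.05],[-0.337,-0.056,-0.01,50,0.05],[-0.337,-0.056,-0.01,50,0.05],[-0.337,-0.056,-0.01,50,0.05],[-0.337,-0.056,-0.01,50,0.05],[-0.337,-0.056,-0.01,50,0.05],[-0.337,-0.056,-0.01,50,0.05],[-0.337,-0.056,-0.01,50,0.05],[-0.337,-0.056,-0.01,50,0.05],[-0.337,-0.056,-0.01,50,0.05],[-0.337,-0.056,-0.01,50,0.05],[-0.337,-0.056,-0.01,50,0.05]]

```text
time_s: 1.85
ee_pos: [499.0, 364.9, 240.9]
ee_rot: [-179.9, -0.0, 109.1]
force: [-0.9, 0.5, 1.2]
gripper_width: 50.1
```

```bash
python3 - <<'E'
from h import *
import pickle
c=cam('wrist');im=env.grab_frame('wrist');cv2.imwrite('pics/w1.png',im[:,:,::-1]);pickle.dump(c,open('w1.pkl','wb'));print(c['xyz'],c['orientation'],env.state()['ee_pos'],env.state()['time_s'])
for l in('drift_grip','thick_grip'):print(l,env.look_for('wrist',l))
E
```

```text
[477.14025423 432.35347513 394.72352164] [1.65428638e+02 7.58113974e-02 1.90855913e+01] [498.81801829 365.1166576  241.01179046] 1.9
drift_grip [{'xyz': [514.0, 335.7, 32.3], 'conf': 0.89}, {'xyz': [494.8, 525.9, 10.0], 'conf': 0.77}]
thick_grip [{'xyz': [431.8, 327.9, 31.9], 'conf': 0.9}]
```

View pics/w1.png

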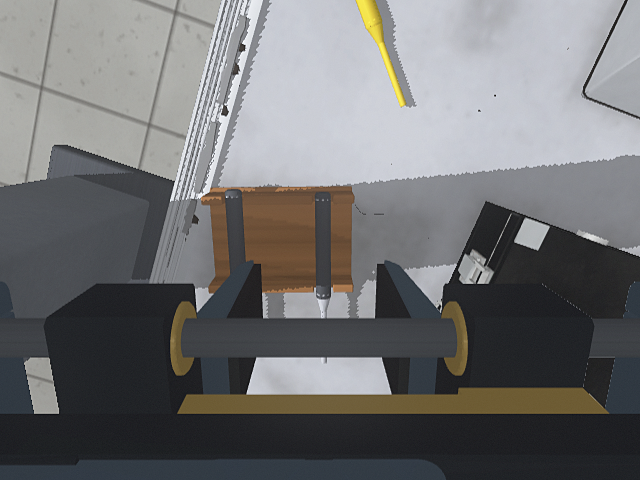

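```bash
python3 - <<'E'
from h import *
import pickle
im=cv2.imread('pics/w1.png')
cv2.imwrite('pics/c4.png',cv2.resize(im[180:380,190:390],(800,600) if 0 else (600,600),interpolation=cv2.INTER_CUBIC))
g=im.mean(2)
c=pickle.load(open('w1.pkl','rb'))
for r in (205,215,235,255,275,285): print(r,g[r,305:342].astype(int))
print(g[180:200,322].astype(int))
E
```

```text
205 [92 91 91 92 92 89 92 92 91 95 61 65 67 67 68 68 68 68 70 70 69 71 68 66
 62 68 95 90 89 88 90 90 91 91 89 89 91]
215 [90 87 89 89 89 90 89 90 90 94 60 60 67 67 68 66 68 68 66 68 69 68 68 66
 62 69 93 91 91 91 91 88 90 89 91 90 90]
235 [78 79 77 80 79 79 79 78 78 80 63 60 62 63 63 65 63 65 63 65 65 65 62 63
 60 63 80 80 78 78 77 76 82 85 85 84 85]
255 [83 82 83 83 83 83 82 83 81 84 70 57 61 63 65 65 62 64 64 62 63 64 63 60
 59 62 85 83 84 84 83 83 84 82 83 82 83]
275 [71 71 72 73 72 70 73 72 71 71 69 61 60 61 65 63 64 62 62 63 63 62 61 62
 61 57 74 71 70 72 72 70 72 71 71 72 69]
285 [ 75  77  76  77  78  76  76  76  69  73  72  75  75  78  77  77  60  61
  59  62  61  66  66  66  64  57  75  66 139 126 124 123 124 121 124 122
 123]
[198 201 201 201 204 181 103  94  90  92  88  77  62  70  72  72  71  71
  75 116]
```

View pics/c4.png

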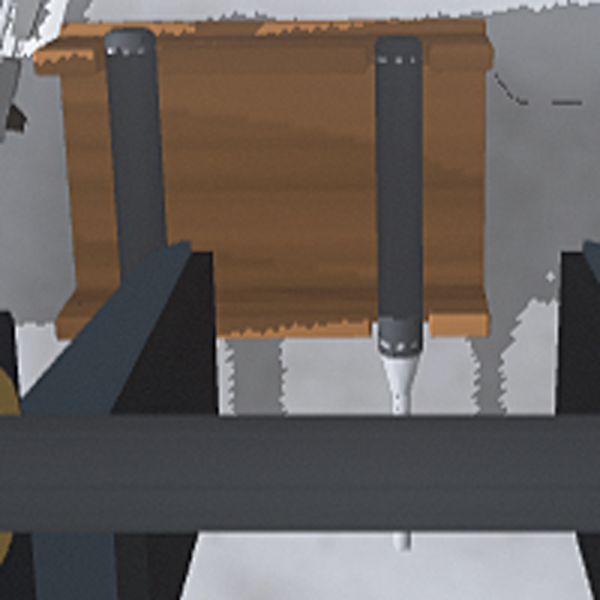

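```bash
python3 - <<'E'
from h import *
import pickle
c=pickle.load(open('w1.pkl','rb'))
a=ray(c,322.9,205,26);b=ray(c,323.5,275,26)
print(a,b,'dir',np.degrees(np.arctan2(*(b-a)[1::-1])))
r=ray(c,322.7,192,30);f=ray(c,323.7,298,30);print(r,f,np.linalg.norm(f-r),(r+f)/2)
tip=ray(c,190/1+405/3,180+549/3,26);print('tip',tip,np.linalg.norm(tip-r))
# width at z 26: 15.3px
print(np.linalg.norm(ray(c,315,240,26)-ray(c,331,240,26)))
E
```

```text
[501.02898157 373.84789175  26.        ] [523.52542918 311.09881255  26.        ] dir -70.27651288182562
[496.77248947 385.4001765   30.        ] [530.77985457 290.78397112  30.        ] 100.54216628726935 [513.77617202 338.09207381  30.        ]
tip [555.55406717 223.96773343  26.        ] 171.84791983791
14.73974568964784
```

```bash
python3 - <<'E'
from h import *
print(mv([480,95,255],90))
E
```

```text
(array([-0.249 , -0.1066, -0.0139]), np.float64(19.17))
```

Call:
jog_arm:
  deltas:
    - [[-0.249,-0.107,-0.014,19,0.05],[-0.249,-0.107,-0.014,19,0.05],[-0.249,-0.107,-0.014,19,0.05],[-0.249,-0.107,-0.014,19,0.05],[-0.249,-0.107,-0.014,19,0.05],[-0.249,-0.107,-0.014,19,0.05],[-0.249,-0.107,-0.014,19,0.05],[-0.249,-0.107,-0.014,19,0.05],[-0.249,-0.107,-0.014,19,0.05],[-0.249,-0.107,-0.014,19,0.05]]

```text
time_s: 2.83
ee_pos: [480.3, 95.0, 255.1]
ee_rot: [180.0, -0.0, 90.1]
force: [0.2, 0.7, -0.7]
gripper_width: 50.3
```

```bash
python3 - <<'E'
from h import *
import pickle
c=cam('wrist');im=env.grab_frame('wrist');cv2.imwrite('pics/w2.png',im[:,:,::-1]);pickle.dump(c,open('w2.pkl','wb'));print(c['xyz'],c['orientation'],env.state()['ee_pos'],env.state()['time_s'])
for l in('hole_mouth','lid_edge','mould'):print(l,env.look_for('wrist',l))
E
```

```text
[481.32223717 166.23528028 408.99676506] [ 1.65436854e+02 -6.56016771e-03  7.11780726e-02] [480.37002122  95.23066551 254.98021388] 2.8833
hole_mouth [{'xyz': [515.1, 45.7, 65.1], 'conf': 0.97}]
lid_edge [{'xyz': [497.6, 17.2, 123.5], 'conf': 0.78}]
mould [{'xyz': [512.9, 42.7, 63.8], 'conf': 0.92}]
```

View pics/w2.png

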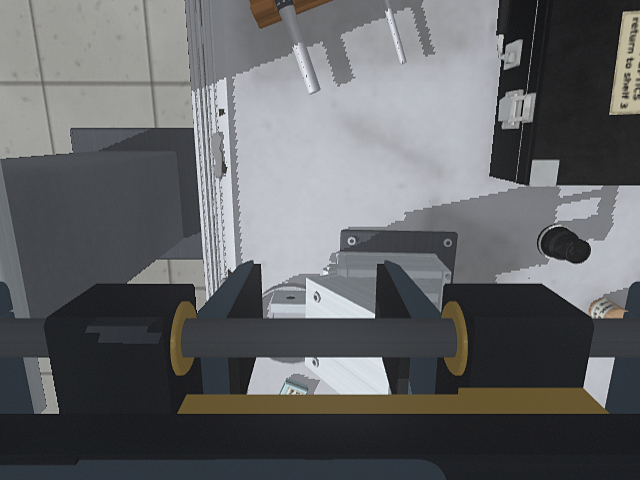

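```bash
python3 - <<'E'
import cv2
im=cv2.imread('pics/w2.png')
cv2.imwrite('pics/c5.png',cv2.resize(im[220:320,250:470],(792,360),interpolation=cv2.INTER_CUBIC))
cv2.imwrite('pics/c6.png',cv2.resize(im[270:325,255:355],(800,440),interpolation=cv2.INTER_CUBIC))
E
```

```text
(no output)
```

View pics/c5.png

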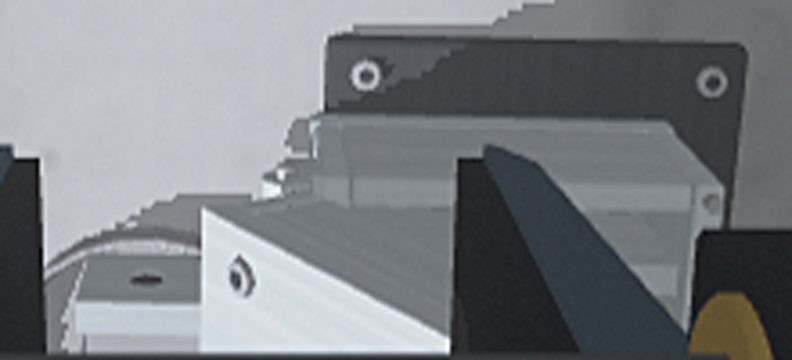

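View pics/c6.png

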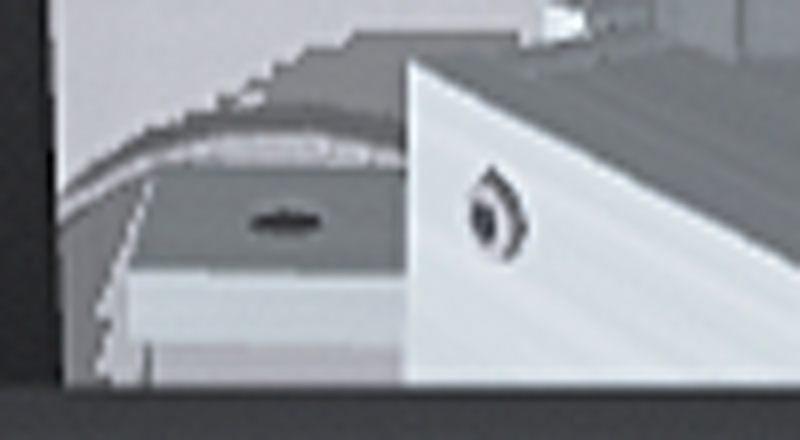

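```bash
cat > fit.py <<'E'
from h import *
import pickle
from scipy.optimize import least_squares
c=pickle.load(open('w2.pkl','rb'))
print('hole',ray(c,290.6,297.6,64),'earcorner',ray(c,271.25,304,80),ray(c,274.1,291.2,48),'lower',ray(c,450.6,271.9,64),'plate',ray(c,341.1,230.3,6),ray(c,457.5,232.5,6))
M=np.array([[-87,13,64],[-103,13,80],[-103,13,48],[55,40,64]]);P=np.array([[290.6,297.6],[271.25,304],[274.1,291.2],[450.6,271.9]])
def w(p):
    return M@rot([0,0,p[2]]).T+[p[0],p[1],0]
s=least_squares(lambda p:(proj(c,w(p))-P).ravel(),[560,12,0],loss='soft_l1');print(s.x);print(s.fun.reshape(-1,2).round(2));print(w(s.x)[0])
E
python3 fit.py
```

```text
hole [456.55540779  23.50280107  64.        ] earcorner [441.04048819  24.22755789  80.        ] [440.13152226  23.25774861  48.        ] lower [597.67274682  47.90221137  64.        ] plate [504.06642878  71.76117539   6.        ] [620.75381035  69.63905713   6.        ]
[543.05930154   8.92757147  -0.99860873]
[[-0.29  0.06]
 [-0.85  0.55]
 [ 0.17 -0.47]
 [ 1.23 -0.06]]
[456.29908088  23.44184413  64.        ]
```

```bash
python3 - <<'E'
from h import *
c=cam('top')
for z in(0,60,100):print(z,ray(c,218,178,z),ray(c,352,180,z))
print(mv([513.8,338.1,110],109.7))
E
```

```text
0 [643.46140365 433.4147077    0.        ] [645.93889001 120.97584704   0.        ]
60 [626.91580218 422.2803411   60.        ] [629.26910102 125.50292155  60.        ]
100 [615.8854012  414.85743003 100.        ] [618.15590836 128.52097123 100.        ]
(array([0.2429, 0.0341, 0.1448]), np.float64(-19.54))
```

Call:
jog_arm:
  deltas:
    - [[0.243,0.034,0.03,-19.6,0.05],[0.243,0.034,0.06,-19.6,0.05],[0.243,0.034,0.08,-19.6,0.05],[0.243,0.034,0.1,-19.6,0.05],[0.243,0.034,0.12,-19.6,0.05],[0.243,0.034,0.145,-19.6,0.05],[0.243,0.034,0.145,-19.6,0.05],[0.243,0.034,0.145,-19.6,0.05],[0.243,0.034,0.145,-19.6,0.05],[0.243,0.034,0.145,-19.6,0.05]]

```text
time_s: 3.87
ee_pos: [514.2, 337.2, 110.2]
ee_rot: [-180.0, 0.0, 109.7]
force: [-0.3, -0.1, 0.6]
gripper_width: 50.0
```

```bash
python3 - <<'E'
from h import *
import pickle
c=cam('wrist');im=env.grab_frame('wrist');cv2.imwrite('pics/w3.png',im[:,:,::-1]);pickle.dump(c,open('w3.pkl','wb'));print(c['xyz'],c['orientation'],env.state()['ee_pos'],env.state()['ee_rot'],env.state()['time_s'])
E
```

```text
[491.49824905 404.47029271 263.97967807] [1.65368565e+02 3.18517666e-02 1.96862700e+01] [514.7740377  336.86047871 111.29558185] [ 1.79894391e+02 -4.54858693e-03  1.09653853e+02] 3.9167
```

View pics/w3.png

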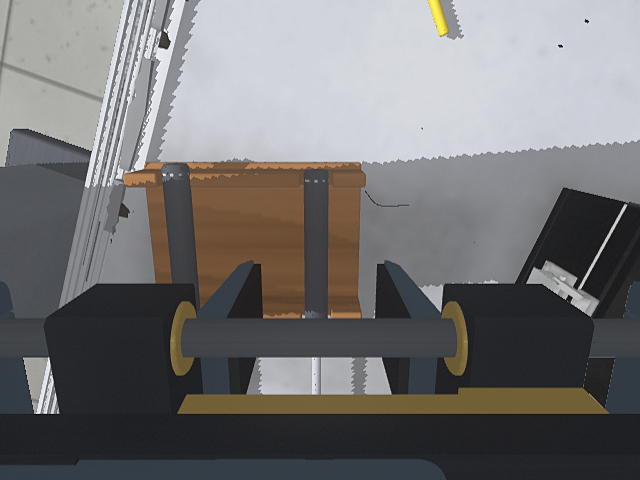

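```bash
python3 - <<'E'
from h import *
import pickle
c1=pickle.load(open('w1.pkl','rb'));c3=pickle.load(open('w3.pkl','rb'))
im=cv2.imread('pics/w3.png');g=im.mean(2)
for r in (200,230,260):print(r,g[r,296:336].astype(int))
print(g[160:185,316].astype(int)); g1=cv2.imread('pics/w1.png').mean(2);print(g1[183:200,322].astype(int))
cv2.imwrite('pics/c7.png',np.hstack([cv2.resize(im[155:195,290:345],(400,300),interpolation=3),cv2.resize(cv2.imread('pics/w1.png')[180:205,300:345],(400,300),interpolation=3)]))
E
```

```text
200 [89 92 92 90 92 92 92 86 60 60 65 67 67 69 68 68 67 68 70 68 69 70 68 68
 69 70 67 69 67 67 67 64 78 93 90 92 90 92 90 92]
230 [79 79 78 82 80 81 81 82 55 59 61 65 65 62 65 66 64 66 66 67 64 66 66 64
 66 65 65 65 65 62 63 57 79 86 86 84 87 86 85 86]
260 [82 82 83 82 82 80 83 84 70 57 61 60 62 63 64 65 63 64 64 65 65 63 64 64
 63 63 64 61 64 61 60 54 86 85 83 83 82 84 84 81]
[212 187  97 114 129 133 132 138 125  66  69  73  72  74  74  73  74  72
  69  94 143 155 127  66  71]
[201 204 181 103  94  90  92  88  77  62  70  72  72  71  71  75 116]
```

View pics/c7.png

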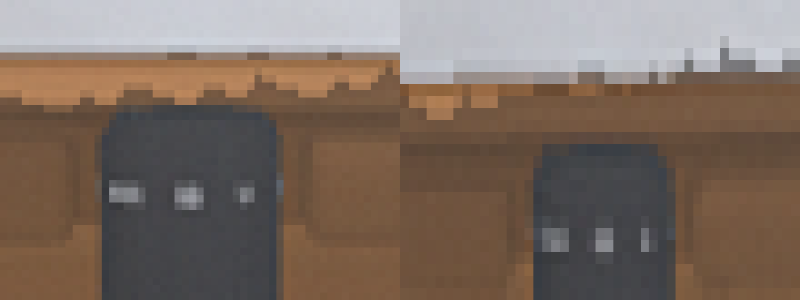

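```bash
python3 - <<'E'
from h import *
import pickle
c1=pickle.load(open('w1.pkl','rb'));c3=pickle.load(open('w3.pkl','rb'))
print(tri([(c1,322.95,200.0),(c3,315.85,181.0)]))
# axis in w3
a=ray(c3,316.0,200,26);b=ray(c3,316.2,260,26);print(a,b,np.degrees(np.arctan2(*(b-a)[1::-1])))
st=env.state()
for p in(a,b,np.array([513.8,338.1,30])): print((rot(st['ee_rot']).T@(p-st['ee_pos'])).round(1))
print(mv([513.8,338.1,31],109.7),st['ee_pos'])
E
```

```text
[498.78295019 379.74187315  37.36017113]
[502.8064645 368.1030177  26.       ] [515.13874685 333.82432165  26.        ] -70.2130334969363
[33.4 -0.9 85.3]
[-3.  -0.8 85.3]
[ 1.5 -0.7 81.3]
(array([ 0.0015, -0.0006,  0.0803]), np.float64(-0.05)) [514.7740377  336.86047871 111.29558185]
```

Call:
jog_arm:
  deltas:
    - [[0.001,-0.0005,0.03,0,0.05],[0.001,-0.0005,0.05,0,0.05],[0.001,-0.0005,0.065,0,0.05],[0.001,-0.0005,0.073,0,0.05],[0.001,-0.0005,0.079,0,0.05],[0.001,-0.0005,0.079,0,0.05],[0.001,-0.0005,0.079,0,0.05]]

```text
time_s: 4.5
ee_pos: [514.3, 337.7, 32.3]
ee_rot: [179.9, -0.0, 109.6]
force: [-0.5, -0.1, 0.3]
gripper_width: 50.2
```

Call:
jog_arm:
  deltas:
    - [[0,0,0.001,0,0.02],[0,0,0.001,0,0.01],[0,0,0.001,0,0.005],[0,0,0.001,0,0.005],[0,0,0.001,0,0.005],[0,0,0.001,0,0.005],[0,0,0.001,0,0.005]]
  grip_force: 45

```text
time_s: 5.08
ee_pos: [513.4, 337.7, 30.1]
ee_rot: [-180.0, -0.0, 109.6]
force: [-0.6, -0.0, 1.4]
gripper_width: 13.6
```

```bash
python3 - <<'E'
from h import *
im=env.grab_frame('wrist');cv2.imwrite('pics/w4.png',im[:,:,::-1]);
im=env.grab_frame('scene');cv2.imwrite('pics/s4.png',im[:,:,::-1]);
for i in range(1):
  s=env.state();print(s['ee_pos'],s['ee_rot'],s['force'],s['gripper_width'],s['time_s'])
E
```

```text
[513.37246698 337.7268306   30.09676396] [-1.79997899e+02 -4.93940127e-03  1.09649996e+02] [-0.62377288 -0.32900224  1.85992272] 13.593537270104214 5.1833
```

View pics/w4.png

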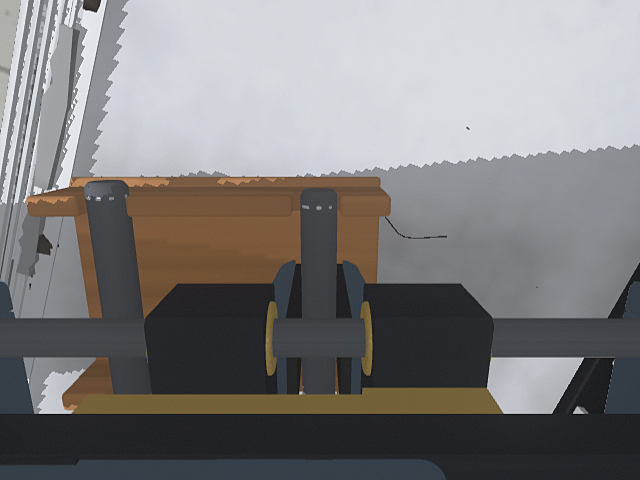

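```bash
python3 - <<'E'
from h import *
s=env.state();print(s['ee_pos']);s['ee_pos']=np.array([513.4,337.7,30.6])
print(mv([459.3,183.4,68.9],89.0,s))
E
```

```text
[513.37246698 337.7268306   30.09676396]
(array([-0.1271, -0.1028, -0.0383]), np.float64(20.65))
```

Call:
jog_arm:
  deltas:
    - [[0,0,-0.015,0,0.005],[0,0,-0.04,0,0.005],[0,0,-0.06,0,0.005],[-0.015,-0.012,-0.07,7,0.005],[-0.04,-0.03,-0.07,14,0.005],[-0.07,-0.055,-0.07,20.6,0.005],[-0.1,-0.08,-0.06,20.6,0.005],[-0.12,-0.095,-0.05,20.6,0.005],[-0.127,-0.103,-0.0425,20.6,0.005],[-0.127,-0.103,-0.0385,20.6,0.005],[-0.127,-0.103,-0.0385,20.6,0.005],[-0.127,-0.103,-0.0385,20.6,0.005]]

```text
time_s: 6.18
ee_pos: [460.1, 184.3, 68.6]
ee_rot: [179.9, -0.0, 89.1]
force: [0.3, 0.5, -0.6]
gripper_width: 13.5
```

```bash
python3 - <<'E'
from h import *
s=env.state();print(s['ee_pos'],s['ee_rot'],s['force'],s['gripper_width'],s['time_s'])
for n in('top','scene','wrist'):
    im=env.grab_frame(n)[:,:,::-1];cv2.imwrite(f'pics/{n}5.png',im)
    s=env.state();print(s['ee_pos'],s['ee_rot'])
t=cv2.imread('pics/top5.png');s=cv2.imread('pics/scene5.png')
cv2.imwrite('pics/c8.png',cv2.resize(t[190:280,320:440],(800,600),interpolation=3))
cv2.imwrite('pics/c9.png',cv2.resize(s[250:340,290:430],(800,514),interpolation=3))
E
```

```text
[460.12926647 184.31163173  68.63658946] [ 1.79928891e+02 -4.71089671e-02  8.90533068e+01] [ 0.29958841  0.54016391 -0.61971647] 13.481641088081716 6.1833
[460.31138921 184.54958959  68.80982912] [ 1.79905141e+02 -5.22310402e-02  8.90834871e+01]
[460.27274402 184.61592042  68.86254336] [ 1.79902535e+02 -5.08815248e-02  8.91015336e+01]
[460.09370676 184.55280661  68.8489816 ] [ 1.79913572e+02 -4.50570223e-02  8.91060805e+01]
```

View pics/c8.png

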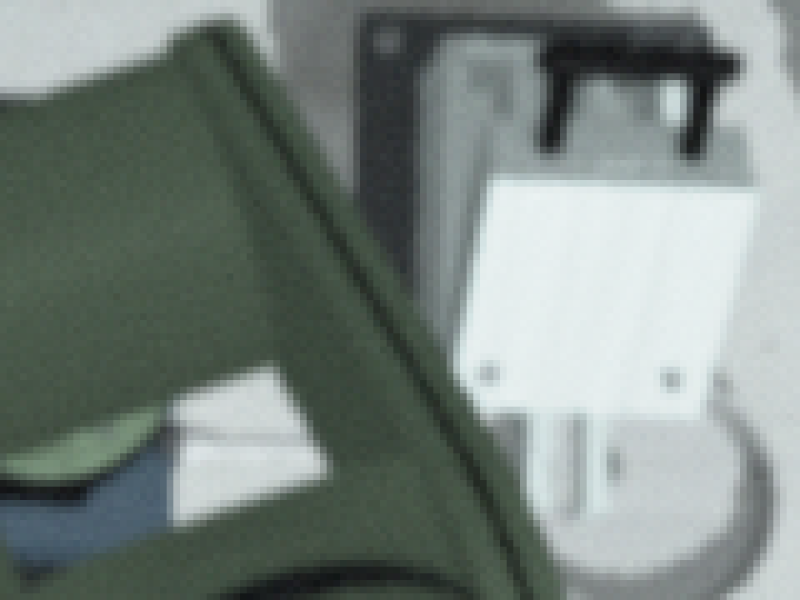

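View pics/c9.png

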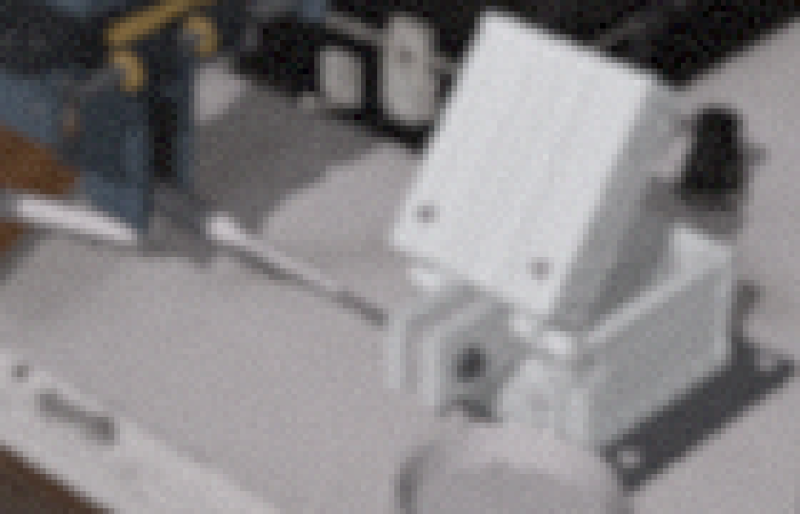

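View pics/wrist5.png

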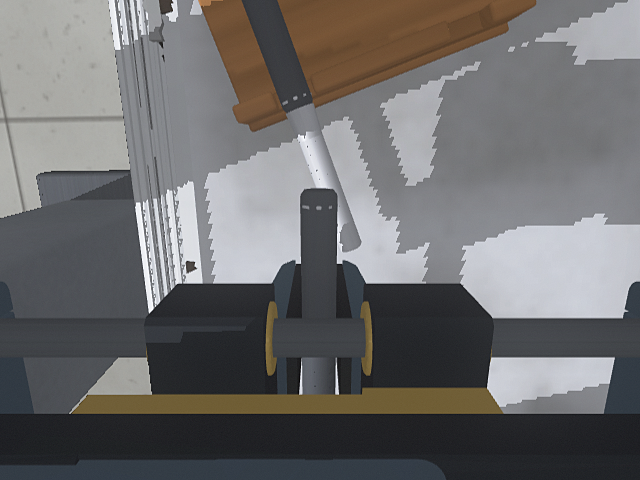

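```bash
python3 - <<'E'
from h import *
c=cam('scene')
m=lambda p:rot([0,0,-1])@np.array(p)+[543.2,8.9,0]
print('head',proj(c,m([-87,-15,63.5])))
d=np.array([-np.sin(np.radians(1.0)),-np.cos(np.radians(1.0)),0])
g=np.array([460.2,184.5,63.9])
for t in(64,90,120):print(t,proj(c,g+d*t),(proj(c,g+d*t)-[290,250])*5.714)
print('hole',m([-87,13,64]))
for dx in([1,0,0],[0,0,1]):print(proj(c,m([-87,-15,63.5])+np.array(dx))-proj(c,m([-87,-15,63.5])))
s=cv2.imread('pics/scene5.png')
cv2.imwrite('pics/c10.png',cv2.resize(s[280:325,315:385],(798,513),interpolation=2))
E
```

```text
head [[371.41749107 312.75320974]]
64 [[331.29094629 291.54948296]] [[235.9364671  237.41374565]]
90 [[339.1619585  295.61585111]] [[280.91143085 260.64897324]]
120 [[348.57163147 300.47713114]] [[334.67830222 288.42632732]]
hole [456.44013181  23.4163794   64.        ]
[[ 0.28788764 -0.18645024]]
[[ 0.0154669  -0.38098303]]
```

View pics/c10.png

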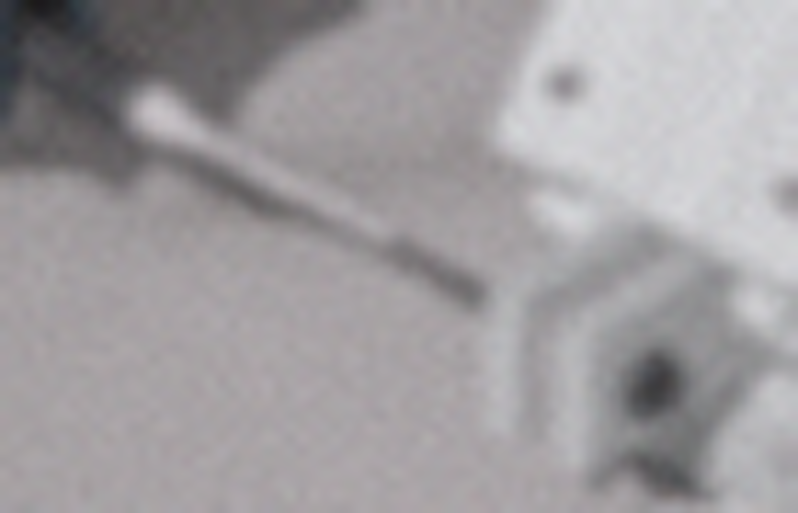

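```bash
python3 - <<'E'
from h import *
c=cam('scene')
d=np.array([-np.sin(np.radians(1.0)),-np.cos(np.radians(1.0)),0])
g=np.array([460.2,184.5,63.9])
for t in(50,64,90,120):
  p=g+d*t;print(t,(proj(c,p)-[315,280])*11.4,'shadow',(proj(c,p+[59,25,-63.9])-[315,280])*11.4)
m=lambda p:rot([0,0,-1])@np.array(p)+[543.2,8.9,0]
for p in([-103,13,80],[-103,13,48],[-103,-13,80],[-103,-13,48],[-87,13,64],[-87,-15,63.5]):print(p,(proj(c,m(p))-[315,280])*11.4)
E
```

```text
50 [[138.59252522 107.31849496]] shadow [[243.37328687 212.10473877]]
64 [[185.7167877  131.66410577]] shadow [[287.97371125 235.55598277]]
90 [[275.44632685 178.02070264]] shadow [[372.74548612 280.12962986]]
120 [[382.71659875 233.43929497]] shadow [[473.82789541 333.2795332 ]]
[-103, 13, 80] [[480.82795899 277.48720001]]
[-103, 13, 48] [[477.54278355 415.63202019]]
[-103, -13, 80] [[583.4439255  330.38286402]]
[-103, -13, 48] [[578.64163628 470.2039551 ]]
[-87, 13, 64] [[533.51570934 314.4662104 ]]
[-87, -15, 63.5] [[643.15939823 373.38659109]]
```

```bash
python3 - <<'E'
from h import *
c=cam('scene')
s=cv2.imread('pics/scene5.png').mean(2).astype(int)
d=np.array([-np.sin(np.radians(1.0)),-np.cos(np.radians(1.0)),0])
g=np.array([460.2,184.5,63.9])
L=proj(c,np.array([g+d*t for t in np.arange(50,125,2)]))
for u in range(327,360,2):
  v=np.interp(u,L[:,0],L[:,1]);r=int(round(v));print(u,round(v,1),r-5,s[r-5:r+8,u])
E
```

```text
327 289.4 284 [ 95  83  91 117 149 175 172 145 116 101 112 132 145]
329 290.4 285 [ 95  99 129 165 187 194 180 146 117 125 147 154 154]
331 291.4 286 [100 104 120 143 170 183 164 126 111 126 142 148 146]
333 292.4 287 [102 100 103 124 151 165 149 118 105 117 135 142 149]
335 293.5 288 [111 119 127 140 159 165 145 117 100 119 139 147 158]
337 294.5 289 [156 158 157 152 162 168 155 122 101 113 144 159 159]
339 295.5 291 [162 154 149 159 171 162 125 110 134 150 157 160 161]
341 296.6 292 [154 149 148 157 170 153 125 133 147 164 157 159 161]
343 297.6 293 [152 148 149 160 167 159 133 139 156 163 160 162 166]
345 298.6 294 [144 149 147 164 170 153 143 142 158 160 167 164 165]
347 299.7 295 [150 146 152 159 172 159 140 148 156 167 164 167 164]
349 300.7 296 [150 155 158 161 155 133 126 144 158 166 165 166 163]
351 301.1 296 [151 155 160 158 156 138 121 126 145 160 167 165 162]
353 301.1 296 [157 156 156 161 160 160 139 124 116 136 154 162 165]
355 301.1 296 [155 155 160 164 159 162 159 143 117 114 131 152 164]
357 301.1 296 [156 157 161 164 161 163 164 161 150 135 144 157 167]
359 301.1 296 [153 160 163 163 167 160 161 168 171 171 179 179 179]
```

Call:
jog_arm:
  deltas:
    - [[-0.015,-0.0012,0,0,0.005],[-0.034,-0.0012,0,0,0.005],[-0.036,-0.0012,0,0,0.005],[-0.036,-0.0012,0,0,0.005],[-0.038,-0.0012,0,0,0.005],[-0.04,-0.0012,0,0,0.005],[-0.042,-0.0012,0,0,0.005],[-0.044,-0.0012,0,0,0.005],[-0.046,-0.0012,0,0,0.005]]
  grip_force: 60

```text
time_s: 7.08
ee_pos: [458.1, 139.3, 68.9]
ee_rot: [179.9, -0.2, 89.0]
force: [-0.4, 7.2, -1.0]
gripper_width: 13.5
```

```bash
python3 - <<'E'
from h import *
im=env.grab_frame('scene')[:,:,::-1];cv2.imwrite('pics/s6.png',im)
cv2.imwrite('pics/c11.png',cv2.resize(im[270:330,310:390],(800,600),interpolation=2))
s=env.state();print(s['ee_pos'],s['ee_rot'],s['force'],s['torque'],s['gripper_width'],s['time_s'])
E
```

```text
[457.94830687 138.71146175  68.83596861] [ 1.79897531e+02 -1.40265994e-01  8.90126190e+01] [-0.35361902  3.06903394 -0.06495408] [0.37118386 0.01269121 0.0386395 ] 13.662453103900551 7.1333
```

View pics/c11.png

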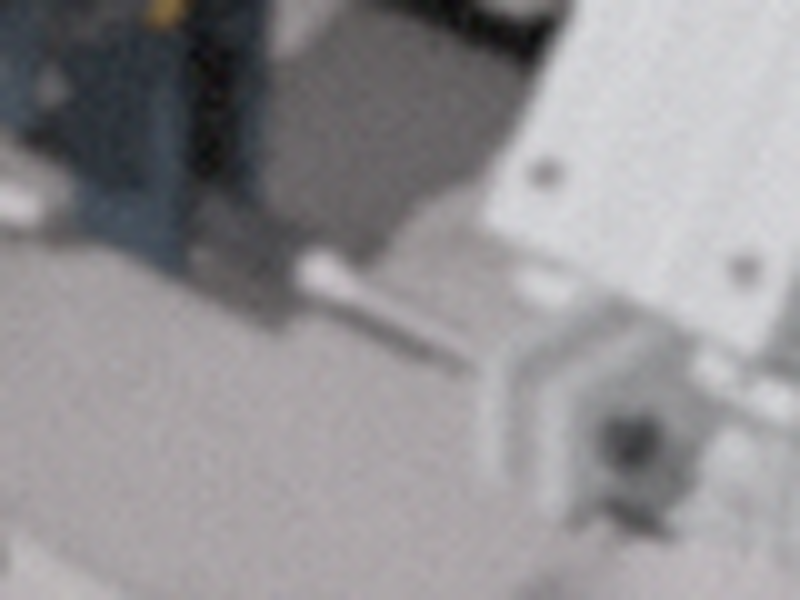

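Call:
jog_arm:
  deltas:
    - [[-0.003,0,0,0,0.005],[-0.006,0,0,0,0.005],[-0.009,0,0,0,0.005],[-0.012,0,0,0,0.005]]
  grip_force: 60

```text
time_s: 7.47
ee_pos: [457.7, 127.0, 68.8]
ee_rot: [179.9, -0.2, 89.0]
force: [-1.0, 5.6, -0.6]
gripper_width: 13.3
```

```bash
python3 - <<'E'
from h import *
im=env.grab_frame('scene')[:,:,::-1];cv2.imwrite('pics/s7.png',im)
w=env.grab_frame('wrist')[:,:,::-1];cv2.imwrite('pics/w7.png',w)
cv2.imwrite('pics/c12.png',np.hstack([cv2.resize(im[270:330,310:390],(400,300),interpolation=2),cv2.resize(w[150:360,220:420],(315,300))]))
s=env.state();print(s['ee_pos'],s['ee_rot'],s['force'],s['torque'],s['gripper_width'],s['time_s'])
E
```

```text
[457.27089682 125.74706001  68.60285459] [ 1.79958691e+02 -2.25195726e-02  8.90584067e+01] [ 0.87341047 -0.08292377 -1.72845394] [ 0.07030808 -0.06857426  0.01914213] 13.970598588970244 7.5667
```

View pics/c12.png

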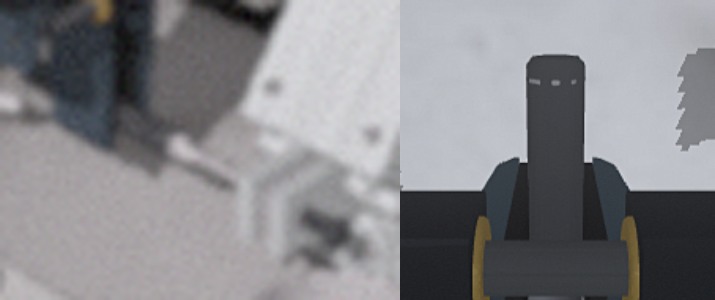

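Call:
jog_arm:
  deltas:
    - [[-0.003,0,0,0,0.005],[-0.006,0,0,0,0.005],[-0.009,0,0,0,0.005],[-0.012,0,0,0,0.005],[-0.015,0,0,0,0.005],[-0.0165,0,0,0,0.005],[-0.0165,0,0,0,0.005],[-0.0165,0,0,0,0.005],[-0.0165,0,0,0,0.005],[-0.0165,0,0,0,0.005]]
  grip_force: 60

```text
time_s: 8.4
ee_pos: [456.7, 109.0, 68.5]
ee_rot: [180.0, -0.0, 89.0]
force: [-0.8, 0.1, -1.5]
gripper_width: 13.5
```

```bash
python3 - <<'E'
from h import *
im=env.grab_frame('scene')[:,:,::-1];cv2.imwrite('pics/s8.png',im)
t=env.grab_frame('top')[:,:,::-1]
cv2.imwrite('pics/c13.png',np.hstack([cv2.resize(im[270:370,310:430],(480,400),interpolation=2),cv2.resize(t[220:300,380:460],(320,400))]))
s=env.state();print(s['ee_pos'],s['ee_rot'],s['force'],s['torque'],s['gripper_width'],s['time_s'])
E
```

```text
[456.70722552 109.04339641  68.44075705] [ 1.79998382e+02 -3.40019478e-03  8.90531244e+01] [ 0.02171305 -1.10298594 -0.98523794] [-0.1132356   0.09519172  0.01808704] 13.297624162569042 8.5
```

View pics/c13.png

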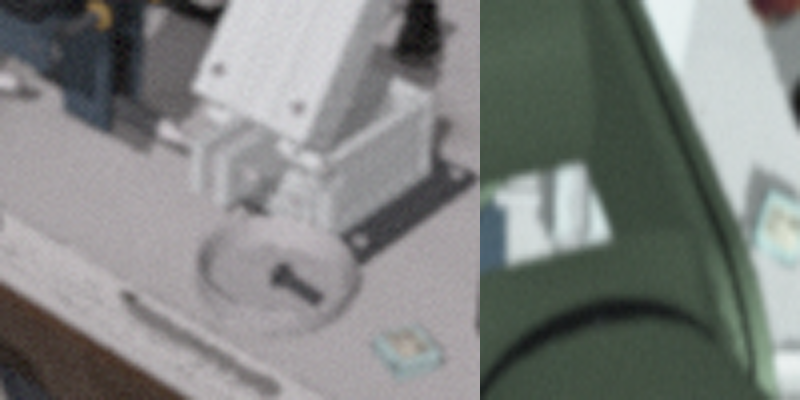

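Call:
jog_arm:
  deltas:
    - [[0.01,0,0,0,0.005],[0.025,0,0,0,0.005],[0.045,0.0005,0,0,0.005],[0.065,0.001,0,0,0.005],[0.08,0.001,0,0,0.005],[0.09,0.001,-0.02,0,0.005],[0.09,0.001,-0.032,0,0.005],[0.09,0.001,-0.032,0,0.005]]
  grip_force: 60

```text
time_s: 9.17
ee_pos: [460.7, 201.0, 102.5]
ee_rot: [179.7, -0.1, 89.1]
force: [-0.3, -0.7, -1.2]
gripper_width: 13.5
```

```bash
python3 - <<'E'
from h import *
im=env.grab_frame('scene')[:,:,::-1];cv2.imwrite('pics/s9.png',im)
w=env.grab_frame('wrist')[:,:,::-1];cv2.imwrite('pics/w9.png',w)
cv2.imwrite('pics/c14.png',np.hstack([cv2.resize(im[250:370,250:430],(480,320),interpolation=2),cv2.resize(w[150:360,220:420],(305,320))]))
s=env.state();print(s['ee_pos'],s['ee_rot'],s['force'],s['gripper_width'],s['time_s'])
print(mv([513.5,337.9,70],109.6))
E
```

```text
[459.06272785 199.38855124 100.41237253] [ 1.79975695e+02 -1.73102833e-02  8.90693610e+01] [-0.47744622 -0.36096343 -1.22010426] 13.632998372228815 9.2667
(array([0.1394, 0.0522, 0.0305]), np.float64(-20.53))
```

View pics/c14.png

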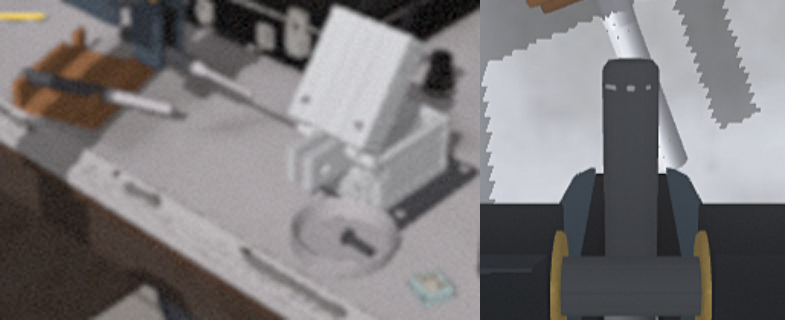

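Call:
jog_arm:
  deltas:
    - [[0.03,0.005,0,-4,0.005],[0.07,0.02,0,-11,0.005],[0.11,0.04,0,-18,0.005],[0.139,0.052,0.005,-20.5,0.005],[0.1395,0.052,0.015,-20.5,0.005],[0.1395,0.052,0.025,-20.5,0.005],[0.1395,0.052,0.025,-20.5,0.005],[0.1395,0.052,0.025,-20.5,0.005]]

```text
time_s: 9.93
ee_pos: [511.9, 335.7, 73.7]
ee_rot: [-179.7, 0.1, 109.5]
force: [-0.0, 0.6, -1.2]
gripper_width: 13.5
```

```bash
python3 - <<'E'
from h import *
w=env.grab_frame('wrist')[:,:,::-1];cv2.imwrite('pics/w10.png',w)
w=env.grab_frame('scene')[:,:,::-1]
s=env.state();print(s['ee_pos'],s['ee_rot'],s['force'],s['gripper_width'],s['time_s'])
print(mv([513.5,337.9,30.8],109.65))
E
```

```text
[513.16335044 336.35502933  75.45855004] [-1.79955849e+02  1.14424986e-02  1.09464016e+02] [ 0.44068063  0.38463537 -1.50613405] 13.545907685288075 10.0333
(array([0.0014, 0.0009, 0.0447]), np.float64(-0.19))
```

View pics/w10.png

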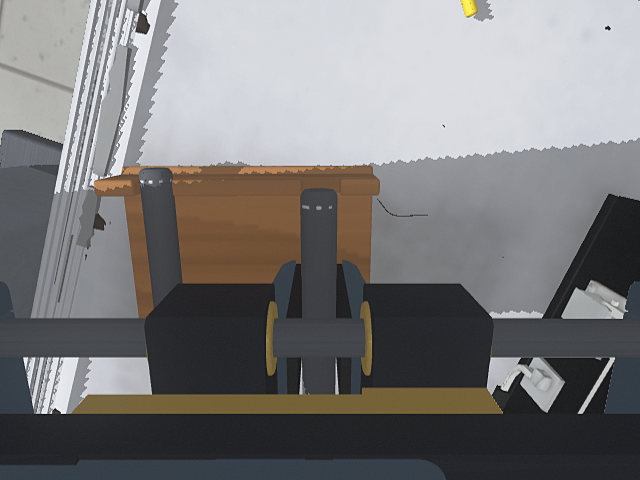

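Call:
jog_arm:
  deltas:
    - [[0.001,0.001,0.015,-0.2,0.005],[0.001,0.001,0.028,-0.2,0.005],[0.001,0.001,0.036,-0.2,0.005],[0.001,0.001,0.041,-0.2,0.005],[0.001,0.001,0.0435,-0.2,0.005],[0.001,0.001,0.0435,-0.2,0.005],[0.001,0.001,0.0435,-0.2,0.005]]

```text
time_s: 10.62
ee_pos: [514.1, 338.7, 32.3]
ee_rot: [-180.0, -0.0, 109.7]
force: [-0.6, -0.7, -1.5]
gripper_width: 13.4
```

```bash
python3 - <<'E'
from h import *
w=env.grab_frame('wrist')[:,:,::-1];cv2.imwrite('pics/w11.png',w)
s=env.state();print(s['ee_pos'],s['ee_rot'],s['force'],s['gripper_width'],s['time_s'])
E
```

```text
[514.05319247 338.75326861  32.46157824] [ 1.79998787e+02 -8.69639012e-03  1.09728008e+02] [-1.07808339 -0.87095072 -1.44431898] 13.797944695746557 10.6667
```

View pics/w11.png

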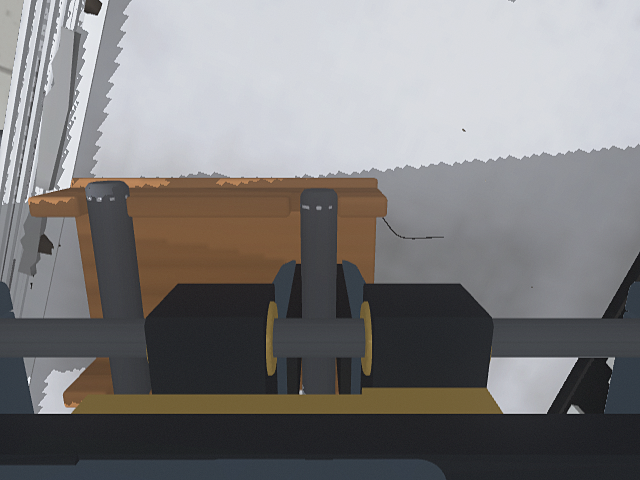

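Call:
jog_arm:
  deltas:
    - [[0,-0.0006,0.0015,0,0.005],[0,-0.0006,0.0015,0,0.005],[0,-0.0006,0.0015,0,0.02],[0,-0.0006,0.0015,0,0.04],[0,-0.0006,0.0015,0,0.05],[0,-0.0006,0.0015,0,0.05],[0,-0.0006,0.0015,0,0.05],[0,-0.0006,-0.02,0,0.05],[0,-0.0006,-0.05,0,0.05],[0,-0.0006,-0.09,0,0.05],[0,-0.0006,-0.13,0,0.05],[0,-0.0006,-0.17,0,0.05],[0,-0.0006,-0.2,0,0.05],[0,-0.0006,-0.21,0,0.05]]

```text
time_s: 11.83
ee_pos: [515.4, 339.8, 248.2]
ee_rot: [179.4, -0.1, 109.7]
force: [0.3, 1.1, 0.0]
gripper_width: 50.0
```

```bash
python3 - <<'E'
from h import *
w=env.grab_frame('wrist')[:,:,::-1];cv2.imwrite('pics/w12.png',w)
s=env.state();print(s['ee_pos'],s['ee_rot'],s['force'],s['gripper_width'],s['time_s'])
print(mv([520,140,260],90))
E
```

```text
[515.37921775 339.75607739 247.63477038] [ 1.79436783e+02 -1.30469478e-01  1.09742022e+02] [0.65207393 0.38628782 1.42243254] 50.2272206977735 11.8833
(array([-0.1895, -0.063 , -0.0134]), np.float64(19.74))
```

View pics/w12.png

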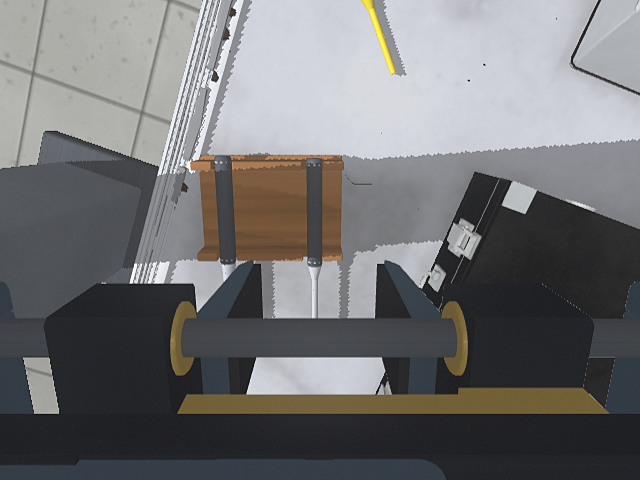

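```bash
python3 - <<'E'
from h import *
s=env.state();print(mv([480,9.5,240],89.0))
E
```

```text
(array([-0.2989, -0.1449,  0.0055]), np.float64(20.74))
```

Call:
jog_arm:
  deltas:
    - [[-0.299,-0.145,0,20.7,0],[-0.299,-0.145,0,20.7,0],[-0.299,-0.145,0,20.7,0],[-0.299,-0.145,0,20.7,0],[-0.299,-0.145,0,20.7,0],[-0.299,-0.145,0,20.7,0],[-0.299,-0.145,0,20.7,0],[-0.299,-0.145,0.0055,20.7,0],[-0.299,-0.145,0.0055,20.7,0],[-0.299,-0.145,0.0055,20.7,0],[-0.299,-0.145,0.0055,20.7,0],[-0.299,-0.145,0.0055,20.7,0]]
  grip_force: 20

```text
time_s: 12.88
ee_pos: [478.0, 9.2, 235.7]
ee_rot: [-179.9, -0.0, 89.1]
force: [-0.3, -0.0, -0.0]
gripper_width: 0.3
```

```bash
python3 - <<'E'
from h import *
im=env.grab_frame('scene')[:,:,::-1];cv2.imwrite('pics/s13.png',im)
cv2.imwrite('pics/c15.png',cv2.resize(im[170:370,250:450],(600,600),interpolation=2))
s=env.state();print(s['ee_pos'],s['ee_rot'],s['force'],s['gripper_width'],s['time_s'])
p0=s['ee_pos'];Rm=rot(s['ee_rot'])
for th in [60,56,52,48,44,40,36,32,28,24,20,16,12,8,4,2,0,-1.5]:
    a=np.radians(th);P=np.array([490+96*np.cos(a)-30*np.sin(a)-13.5,9.5,64+96*np.sin(a)+30*np.cos(a)+17]);print(th,P.round(1),((Rm.T@(P-p0))/1000).round(4))
E
```

```text
[478.14721716   9.46137648 235.95110277] [-1.79954940e+02 -2.41398859e-02  8.91523248e+01] [ 0.23343407 -1.01369678 -0.60515116] 0.0017870600728975045 12.9333
60 [498.5   9.5 179.1] [0.0003 0.0204 0.0568]
56 [505.3   9.5 177.4] [0.0004 0.0272 0.0586]
52 [512.    9.5 175.1] [0.0005 0.0339 0.0608]
48 [518.4   9.5 172.4] [0.0006 0.0403 0.0635]
44 [524.7   9.5 169.3] [0.0007 0.0466 0.0666]
40 [530.8   9.5 165.7] [0.0008 0.0527 0.0702]
36 [536.5   9.5 161.7] [0.0009 0.0584 0.0742]
32 [542.    9.5 157.3] [0.001  0.0639 0.0786]
28 [547.2   9.5 152.6] [0.001  0.0691 0.0833]
24 [552.    9.5 147.5] [0.0011 0.0739 0.0884]
20 [556.4   9.5 142. ] [0.0012 0.0784 0.0939]
16 [560.5   9.5 136.3] [0.0012 0.0824 0.0996]
12 [564.2   9.5 130.3] [0.0013 0.0861 0.1056]
8 [567.4   9.5 124.1] [0.0013 0.0893 0.1118]
4 [570.2   9.5 117.6] [0.0014 0.0921 0.1183]
2 [571.4   9.5 114.3] [0.0014 0.0933 0.1215]
0 [572.5   9.5 111. ] [0.0014 0.0944 0.1249]
-1.5 [573.3   9.5 108.5] [0.0014 0.0952 0.1274]
```

View pics/c15.png

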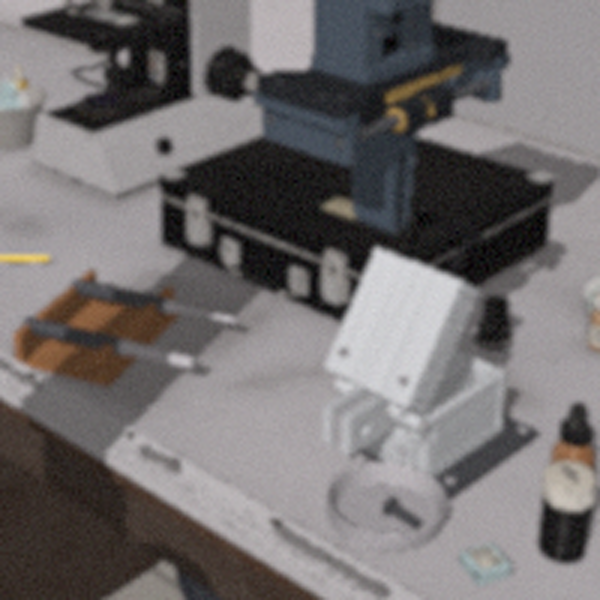

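Call:
jog_arm:
  deltas:
    - [[0,0.008,0.03,0,0],[0,0.016,0.05,0,0],[0,0.02,0.057,0,0],[0,0.027,0.0585,0,0],[0,0.0305,0.0595,0,0],[0,0.034,0.061,0,0],[0,0.04,0.0635,0,0],[0,0.04,0.0635,0,0]]

```text
time_s: 13.6
ee_pos: [519.6, 7.8, 173.7]
ee_rot: [179.9, -0.0, 89.0]
force: [0.1, -0.7, 0.1]
gripper_width: 0.3
```

```bash
python3 - <<'E'
from h import *
im=env.grab_frame('scene')[:,:,::-1]
cv2.imwrite('pics/c16.png',cv2.resize(im[200:350,320:450],(520,600),interpolation=2))
s=env.state();print(s['ee_pos'],s['ee_rot'],s['force'],s['gripper_width'],s['time_s'])
E
```

```text
[518.9686183    7.5512047  173.49455117] [ 1.79901758e+02 -2.16084317e-03  8.90477317e+01] [-0.28579956 -0.42953625 -0.72033054] 0.26814063085147244 13.65
```

View pics/c16.png

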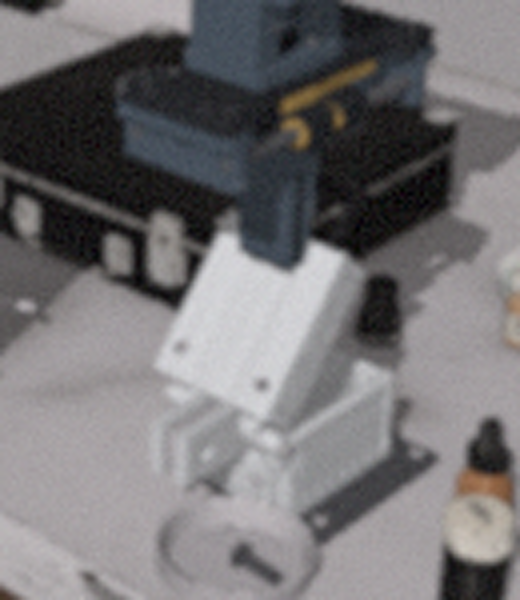

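Call:
jog_arm:
  deltas:
    - [[0.001,0.006,0.003,0,0],[0.001,0.012,0.0065,0,0],[0.001,0.018,0.0105,0,0],[0.001,0.0235,0.015,0,0],[0.001,0.0285,0.0195,0,0],[0.001,0.0335,0.025,0,0],[0.001,0.038,0.0305,0,0],[0.001,0.042,0.036,0,0],[0.001,0.0455,0.042,0,0],[0.001,0.049,0.048,0,0],[0.001,0.049,0.048,0,0]]

```text
time_s: 14.57
ee_pos: [566.7, 7.8, 123.1]
ee_rot: [-179.8, -0.0, 89.0]
force: [-0.7, 0.3, 0.7]
gripper_width: 0.9
```

```bash
python3 - <<'E'
from h import *
im=env.grab_frame('scene')[:,:,::-1]
cv2.imwrite('pics/c17.png',cv2.resize(im[200:350,320:450],(520,600),interpolation=2))
s=env.state();print(s['ee_pos'],s['ee_rot'],s['force'],s['gripper_width'],s['time_s'])
E
```

```text
[566.16573491   7.79182658 123.49505219] [-1.79798242e+02 -8.22813236e-03  8.90442578e+01] [ 0.41371216  0.28576668 -0.81023011] 0.21589559121769214 14.6167
```

View pics/c17.png

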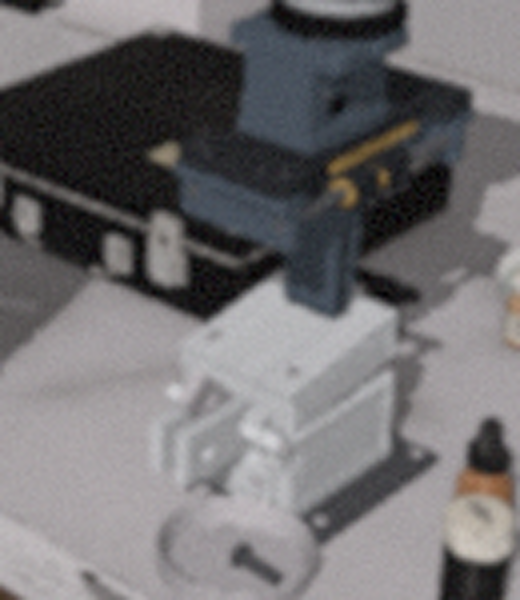

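Call:
jog_arm:
  deltas:
    - [[0,0.002,0.004,0,0],[0,0.004,0.008,0,0],[0,0.005,0.011,0,0],[0,0.005,0.013,0,0],[0,0.005,0.014,0,0]]

```text
time_s: 15.03
ee_pos: [572.4, 7.6, 111.2]
ee_rot: [180.0, -0.0, 89.0]
force: [-2.0, -0.1, 8.7]
gripper_width: 0.5
```

```bash
python3 - <<'E'
from h import *
im=env.grab_frame('scene')[:,:,::-1]
cv2.imwrite('pics/c18.png',cv2.resize(im[220:340,340:440],(500,600),interpolation=2))
s=env.state();print(s['ee_pos'],s['ee_rot'],s['force'],s['gripper_width'],s['time_s'])
E
```

```text
[572.42361277   7.64394994 111.27864949] [ 1.79947746e+02 -7.06881504e-03  8.90386870e+01] [-1.3860442  -0.33581111  1.22210867] 0.6165133596913479 15.0833
```

View pics/c18.png

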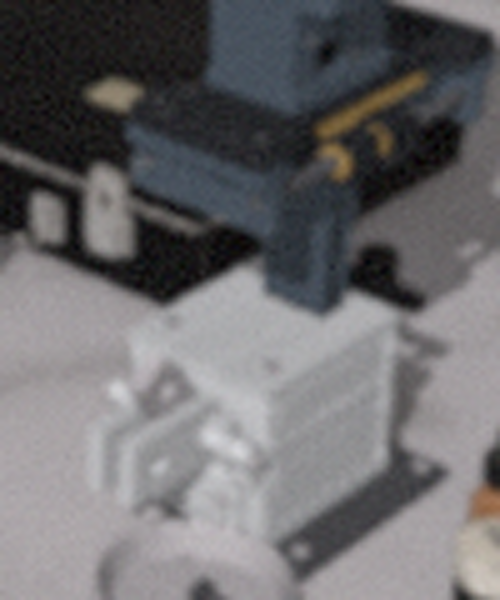

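Call:
jog_arm:
  deltas:
    - [[0,0,0.001,0,0],[0,0,0.002,0,0],[0,0,0.002,0,0],[0,0,0.002,0,0]]

```text
time_s: 15.42
ee_pos: [572.4, 7.7, 111.2]
ee_rot: [179.9, -0.0, 89.0]
force: [-3.0, 0.1, 13.2]
gripper_width: 0.4
```

Call:
jog_arm:
  deltas:
    - [[0,0,-0.01,0,0],[0,0,-0.04,0,0],[0,0,-0.08,0,0],[0,0,-0.12,0,0],[0.03,0,-0.16,0,0],[0.07,0,-0.18,0,0],[0.11,0,-0.18,0,0],[0.15,0,-0.18,0,0],[0.19,0,-0.18,0,0],[0.22,0,-0.18,0,0],[0.22,0,-0.18,0,0],[0.22,0,-0.18,0,0]]

```text
time_s: 16.42
ee_pos: [575.3, 229.2, 288.5]
ee_rot: [-180.0, 0.0, 89.2]
force: [0.1, 0.6, 0.1]
gripper_width: 0.6
```

```bash
python3 - <<'E'
from h import *
im=env.grab_frame('scene')[:,:,::-1]
t=env.grab_frame('top')[:,:,::-1];cv2.imwrite('pics/top19.png',t)
cv2.imwrite('pics/c19.png',cv2.resize(im[230:370,200:460],(800,431),interpolation=2))
cv2.imwrite('pics/c20.png',cv2.resize(im[260:340,350:430],(600,600),interpolation=2))
s=env.state();print(s['ee_pos'],s['force'],s['time_s'])
E
```

```text
[575.61691349 226.97423426 288.80138505] [ 0.61913427 -0.57933586 -0.22133767] 16.5167
```

View pics/c19.png

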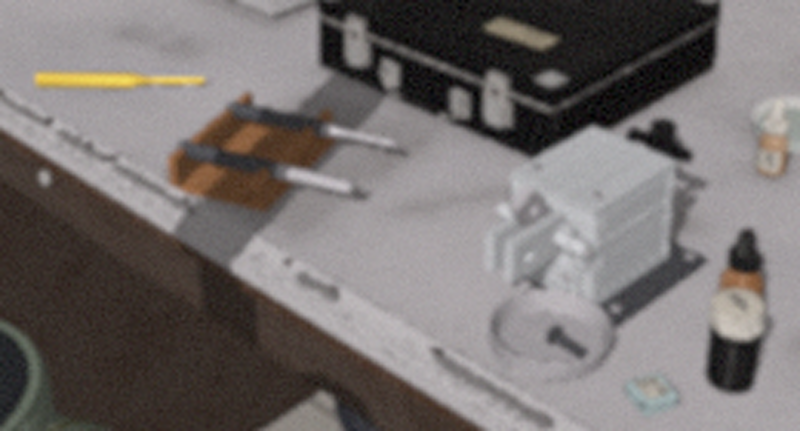

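View pics/c20.png

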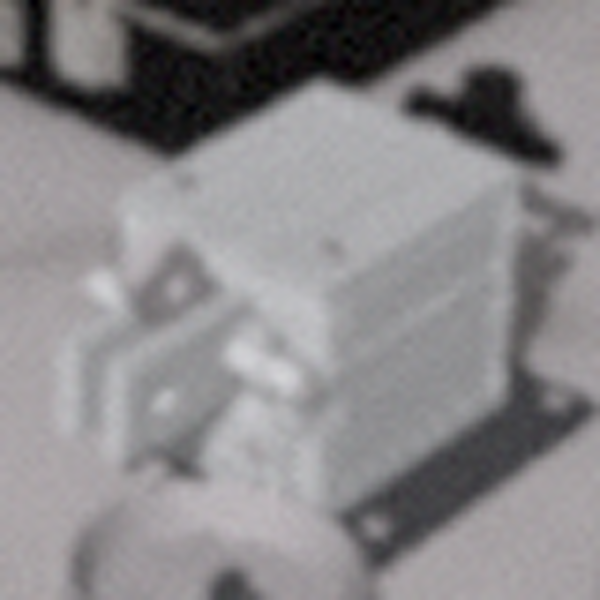

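View pics/top19.png

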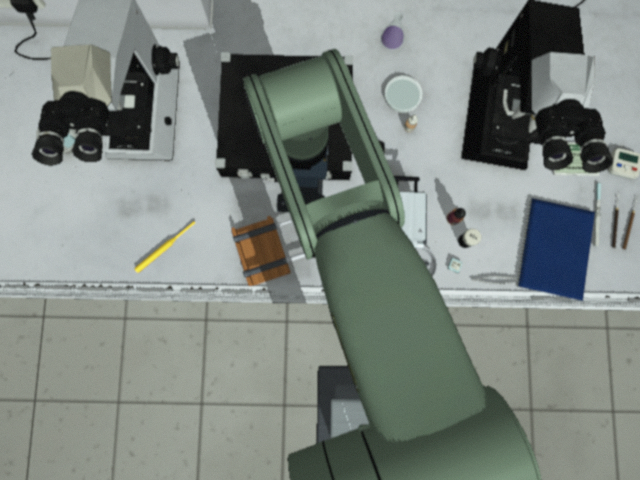

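Everything is in place: the lid is shut with an even parting line, the pin is in the dish, both drifts are in the rest, and the bystanders are standing where they were.

```bash
python3 -c "
from workcell import env
print(env.job_done(), env.state()['time_s'])"
```

```text
the job is handed in; nothing more can be done
the job is handed in; nothing more can be done
```

The job is handed in. The pin is out and in the dish, the slim drift is back in its rest, and the upper half of the mould is fully shut.

- **Pin:** I took the slim drift from the far slot and pushed its tip about 34 mm past the mouth of the hole. The readings I took while pushing were at most about 7 N. The last picture shows the pin lying in the dish.
- **Drift:** I set it back in its original slots within about 1 mm of where it lay, and both drifts show seated in the rest.
- **Lid:** I pushed it shut until it stopped giving way under 13 N, with the push point 94.2 mm above the bench against 94 mm expected. The last picture shows an even line where the halves meet.
- **Bystanders:** The bottle, canister, glass box, dish and thick drift look unmoved in the last pictures.

**Checks that disagreed:**
- The two-view height of the drift's top face came out at 37 mm against 33 mm expected. I used the height given in the task, and the grip held.
- The arm blocked the top camera's view of the nose during alignment. I checked alignment with the scene camera and the force readings instead.

The last clock reading before handing in was 16.5 s of the 51 s allowed.

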